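# Tip a turned blank into the drilling jig and set the drill guide

### The job

Load the cross-drilling jig without picking anything up: push the wooden blank near its top so that it tips off its step and lies down in the V of the jig, then push its end until the blank is home against the steel end stop. Then push the black finger post to swing the drill-guide arm over the blank, fully up to its stop pin, and move clear. Never lift the blank or let it fall off the jig, and leave the other things on the worktop where they are.

Things in the scene. Friction and masses are not known exactly. Their poses are not given: they have to be found in the camera images.
- jig: Cross-drilling jig, screwed down: plywood base 150x300 mm, 24 mm thick. Origin on the worktop under the V's middle line; y runs along the V towards the loading step, x towards the arm's pivot, z up. The 90 degree V runs from y = -115 mm (end stop) to y = +70 mm between two triangular rails with ridges at x = +/-22 mm, 46 mm above the worktop; bottom of the V at z = 24 mm.
- stop_face (a point): Middle of the end stop's face that looks along the V to the loading step, at x = 0, y = -115 mm, z = 52 mm in the jig's frame. The stop is an upright steel plate 56 mm wide; its top is 70 mm above the worktop.
- step_top (a point): Centre of the loading step's top: a flat plywood pad, 84 mm (x) by 78 mm (y), at y = +110 mm in the jig's frame, 31 mm above the worktop. The blank stands on it, its axis within 5 mm of the V's middle line sideways and 27 to 37 mm from the V's near end.
- blank: Turned wooden handle blank: plain cylinder, 40 mm in diameter, 140 mm long, red wax on both ends, 0.10 to 0.16 kg. Stands on end on the loading step. Origin at the centre of its lower end, z along its axis. Pushed near its top it tips and, once the top has gone some 40 mm, falls by itself. Lying in the V its axis is 52 mm and its top 72 mm above the worktop.
- blank_center (a point): Centre of the blank, on its axis half-way along. After tipping the blank has 45 to 62 mm left to slide to the end stop (push of 1 to 3 N on its end). Home against the stop this point is at x = 0, y = -45 mm, z = 52 mm in the jig's frame.
- pivot (a point): Vertical pivot axis of the drill-guide arm, fixed on the jig at x = +62 mm, y = -55 mm, at the height of the arm's underside (78.5 mm above the worktop). The rest post with the thin stop pin (top at 94.5 mm) stands across the V at x = -53 mm, y = -55 to -38 mm.
- guide_arm (a joint): Angle of the drill-guide arm, rad. 0: fully closed against the stop pin, pointing along the jig's -x across the V with its drill bush above the blank. Grows counter-clockwise seen from above; 1.57 points along the jig's -y. Starts open at 1.45 to 2.0, limit 2.4. Stays where it is left (about 0.7 N at the post moves it).
- post (a point): Middle of the black finger post that stands on the guide arm: 15 mm in diameter, from 90 to 128 mm above the worktop (this point at 109.5 mm), 92 mm from the pivot axis. The arm is a flat aluminium bar 26 mm wide and 10 mm thick, reaching 112 mm from the pivot, top 88.5 mm above the worktop.
- bit_block: beech block with burrs and drill bits standing in it, 45x85 mm, 73 mm high; loose bystander in front of the jig; origin under its centre
- marker_green: green marker pen, 115 mm long, 13 mm thick, lying in front of the jig; loose bystander; origin under its middle
- nut_jar: small glass jar of nuts with a red lid, 51 mm across, 72 mm high, on the right of the worktop; loose bystander; origin under its centre
- glue_2: squeeze bottle with an orange nozzle, 33 mm across, 118 mm high, on the left; loose bystander; origin under its centre
- sanding_block: cork sanding block, 46x86x27 mm, at the back right; loose bystander; origin under its centre

How it is judged:
On the way, in this order (a step that is already met when the one before it is completed fails the run):
1. the blank has been tipped over and lies in the V, the guide arm still open (x of blank_center in the frame of jig between -0.004 and 0.004 m and z of blank_center in the frame of jig between 0.047 and 0.057 m and angle between the z axis of blank and the y axis of jig, either way round below 0.06 rad and value of joint guide_arm above 0.8 rad), for 0.2 s.
2. the blank is home against the end stop, the guide arm still open (all of step 1 and y of blank_center in the frame of jig below -0.042 m), for 0.1 s.
At the end, for the whole second after the job is handed in: The blank lies at rest in the V, its centre within 4 mm sideways and 5 mm in height of the seated position, its axis within 0.06 rad of the V, its end within 3 mm of the end stop, and the guide arm is within 0.04 rad of fully closed (x of blank_center in the frame of jig between -0.004 and 0.004 m and z of blank_center in the frame of jig between 0.047 and 0.057 m and angle between the z axis of blank and the y axis of jig, either way round below 0.06 rad and y of blank_center in the frame of jig below -0.042 m and linear speed of blank below 0.02 m/s and value of joint guide_arm below 0.04 rad); the robot touches nothing.
It fails at once if the blank is lifted off the step or out of the V (z of blank_center in the frame of jig above 0.115 m or (angle between blank's own z axis and vertical above 1.4 rad and z of blank_center in the frame of jig above 0.074 m)).
It fails at once if the blank falls off the jig (z of blank_center in the frame of jig below 0.038 m).
It fails at once if a bystander is moved by more than 20 mm (distance of any of bit_block, marker_green, nut_jar, glue_2, sanding_block from where it was at the start of the episode above 0.02 m).
It also fails if it takes over 48 s, if anything falls off the work surface, if the arm or the gripper's body presses on something with over 40 N, if the wrist force passes 120 N, or if a joint passes its speed limit or range.

### The arm

A 7-joint arm with a two-finger parallel gripper is mounted at the origin on a cart in front of the work surface, level with it; the furniture and walls round the work are solid. World frame = base frame: x ahead of the robot, y to its left, z up, the work surface at z = 0. Lengths are in m, angles in rad, forces in N, time in s.
With the tool pointing down it reaches from about 0.425 to 0.95 m from the base axis. Payload 4.7 kg.
Tool frame: the origin (TCP) lies at the very end of the fingers, on their centre line; the grasp point (between the pads) lies 19 mm behind it; x points along the fingers, z is the direction in which the jaws open and shut, and the axes are right-handed (so a half turn about x gives the same grasp; the last joint's range is limited). The gripper opens to 87 mm and grips with 3 to 60 N. Pads are 19 mm wide; open, the fingers measure 117 mm over their backs; the gripper's body (75 mm by 190 mm) begins 51 mm behind the grasp point.
Start: joints at [1.14, 0.469, -0.049, 1.532, 0.024, 1.141, -0.082], TCP at [0.264, -0.621, 0.223] pointing down, gripper open.
Joint ranges: [-2.59, 2.59], [-0.33, 1.99], [-1.39, 1.29], [0.1, 2.45], [-1.04, 4.18], [0.21, 1.99], [-2.66, 2.66]. Speed limits (rad/s): [2.57, 2.57, 3.14, 3.14, 3.14, 3.14, 3.14].

### API

Orientations are given as a rotation vector (axis times angle).
In Python, from cell import env gives the robot as it stands. The module is installed in compiled form; this text tells all that it offers.
- The arm moves only by the tool carry_out, never from a script. Its arguments are lists of equal length, an entry for each row: "translation": the shift along the tool's x, y, z in mm, a list of three; "yaw": the turn about the tool's x in rad. In form: {"translation": [[dx, dy, dz], ...], "yaw": [yaw, ...]}. A call has 1 to 12 rows; each row shifts and turns the commanded pose from where the row before left it, along the tool's axes as they then stand; what a row does not reach is not made up. A row lasts 1/10 s, in which the tool goes at most 50 mm and 8.59 degrees, less where a joint would pass 70% of its speed; a pose out of reach is approached as far as the arm can. A call with a gripper value outside its range is refused whole. "claw" is the finger opening in mm, from 0 to 87, set as the call begins (left out, the last holds). The fingers move at their own pace and stop on an object; "force" is the grip in N (left out, the last holds). Time passes only in rows, so rows that do not move let the fingers close. It gives the time, the measured TCP pose, the force and the opening at its end, in the units of the state.
- env.observe(): the state, without advancing time (a new reading comes with each control period).
- env.get_image(name): name is "scene" or "top" or "wrist"; returns (picture, depth): 480x640x3 uint8, red, green, blue; 480x640 float32, m along the optical axis (not along the pixel's ray), 0 where there is no reading.
- env.camera_model(name): a dict with "fx", "fy", "cx", "cy" (pixels), "extrinsics" (4x4, takes a point from world to camera coordinates). Camera axes: x right, y up, looking along -z (the intrinsics and any distortion apply to the point x, -y, -z); pixel columns grow to the right and rows downward; lengths in m; the calibration is good to about 2 mm. The wrist camera is an equidistant fisheye: a pixel r from the principal point sees the ray r / f radians off the axis. A picture is of the moment at which its call begins: read the wrist's pose just before it. camera_model takes no time and is no camera call; for the wrist camera it gives the pose at the moment of the call.
- env.finish_job(): hands the job in, once; it reports no verdict.
The state is a dict: "time": time; "q": joint angles; "qd": joint speeds; "effort": joint torques, N m; "ee_pos": TCP position; "orientation": TCP orientation; "ft_force": force on the tool from outside, world axes, zero at the start; "torque": the same for the moment, N m; "grip_width": finger opening in m.
Only numpy, scipy, OpenCV 4.12 (cv2) and the standard library are available. Lean on these libraries where they do the work, as an engineer would, in place of code of your own. Each camera call takes 0.05 s, during which the arm holds its last target. There are 200 camera calls.

## Working session

There is one attempt and no reset: what is moved stays moved. The work goes in short steps, Python scripts to look and compute and a tool call to move; the robot and the scene stay as the last step left them, time stands still between calls to the robot, and variables do not carry over. Pictures are saved under pics/ and viewed, about 8 in all and at most 12, crops included, and the job is handed in when it is done.

Besides the shell and the picture viewer there is one more tool, called as a command line: name --pt "numbers of a row" for each row, then --argument value for the rest. carry_out: Moves the arm, as the interface text tells. Its arguments: {"type":"object","properties":{"translation":{"type":"array","items":{"type":"array","items":{"type":"number"}}},"yaw":{"type":"array","items":{"type":"number"}},"claw":{"type":"number"},"force":{"type":"number"}},"required":["translation","yaw"]}

```bash
mkdir -p pics; ls
cat > h.py <<'E'
import numpy as np, cv2
from cell import env
def snap(n):
    m=env.camera_model(n); p,d=env.get_image(n); return m,p,d
def cloud(m,d):
    v,u=np.mgrid[0:480,0:640]
    c=np.stack([(u-m['cx'])/m['fx']*d,-(v-m['cy'])/m['fy']*d,-d],-1)
    E=np.array(m['extrinsics']); return (c-E[:3,3])@E[:3,:3]
def save(n,p): cv2.imwrite('pics/'+n,cv2.cvtColor(p,cv2.COLOR_RGB2BGR))
E
python3 - <<'E'
from h import *
s=env.observe(); print({k:np.round(v,3) for k,v in s.items()})
for n in ('scene','top'):
    m,p,d=snap(n); save(n+'0.png',p); np.savez(n+'0.npz',p=p,d=d,P=cloud(m,d)); print(n,{k:np.round(v,3) for k,v in m.items()},(d>0).mean())
E
```

```text
pics
{'time': np.float64(0.0), 'q': array([ 1.14 ,  0.469, -0.049,  1.534,  0.024,  1.141, -0.082]), 'qd': array([-0.001, -0.001,  0.001, -0.002, -0.001, -0.001,  0.   ]), 'effort': array([-0.0000e+00, -5.0798e+01, -8.1000e-02, -2.3615e+01, -6.1000e-02,
        3.8000e-02,  0.0000e+00]), 'ee_pos': array([ 0.264, -0.621,  0.221]), 'orientation': array([ 0.909,  1.375, -0.908]), 'ft_force': array([0.482, 0.703, 0.25 ]), 'torque': array([-0.056, -0.023,  0.02 ]), 'grip_width': np.float64(0.087)}
scene {'fx': np.float64(611.31), 'fy': np.float64(611.31), 'cx': np.float64(312.262), 'cy': np.float64(242.872), 'extrinsics': array([[-0.589, -0.808, -0.015,  0.319],
       [ 0.5  , -0.378,  0.779, -0.346],
       [-0.635,  0.451,  0.627, -1.167],
       [ 0.   ,  0.   ,  0.   ,  1.   ]])} 0.9959375
top {'fx': np.float64(520.037), 'fy': np.float64(520.037), 'cx': np.float64(315.568), 'cy': np.float64(239.276), 'extrinsics': array([[-0.017, -1.   , -0.009,  0.01 ],
       [ 0.997, -0.018,  0.069, -0.561],
       [-0.069, -0.008,  0.998, -1.112],
       [ 0.   ,  0.   ,  0.   ,  1.   ]])} 0.9959537760416667
```

View pics/top0.png

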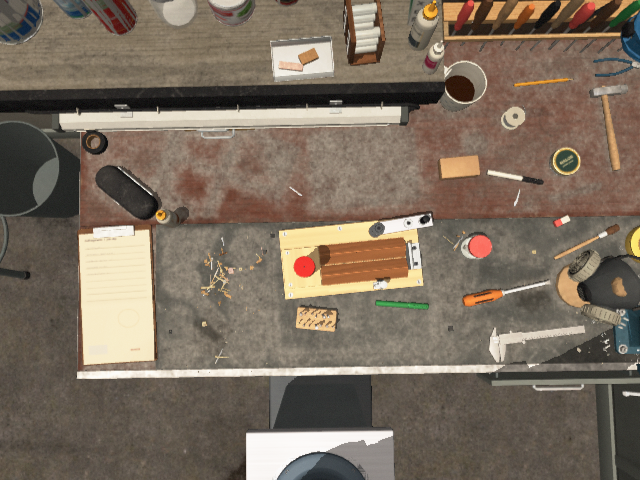

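View pics/scene0.png

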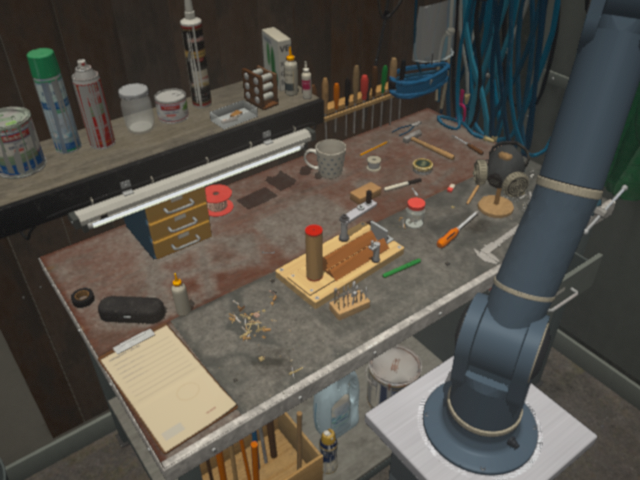

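Run:
```python
from h import *
from scipy.spatial.transform import Rotation as R
s=env.observe(); print(R.from_rotvec(s['orientation']).as_matrix().round(3))
f=np.load('top0.npz');p,d,P=f['p'],f['d'],f['P']
hsv=cv2.cvtColor(p,cv2.COLOR_RGB2HSV).astype(int);H,S,V=hsv[...,0],hsv[...,1],hsv[...,2]
m=env.camera_model('top');E=np.array(m['extrinsics']);C=-E[:3,:3].T@E[:3,3]
def plane(u,v,z):
    r=np.array([(u-m['cx'])/m['fx'],-(v-m['cy'])/m['fy'],-1])@E[:3,:3]
    return C+r*(z-C[2])/r[2]
def blob(mask,z,win,name):
    k=np.zeros_like(mask);k[win[1]:win[3],win[0]:win[2]]=1;k=(mask&k).astype(np.uint8)
    n,l,st,ce=cv2.connectedComponentsWithStats(k);i=1+st[1:,4].argmax();q=l==i
    (u,v),(a,b),t=cv2.minAreaRect(np.argwhere(q)[:,::-1].astype(np.float32))
    print(name,st[i],ce[i].round(1),'ray',plane(*ce[i],z).round(4),'depthmed',np.median(P[q],0).round(4),'rectc',round(u,1),round(v,1),round(a,1),round(b,1),round(t,1))
    return q
red=((H<8)|(H>172))&(S>180)&(V>120)
blob(red,.171,(280,240,330,290),'cap')
blob(red,.072,(455,225,500,265),'lid')
yel=(H>15)&(H<32)&(S>50)&(V>150)
k=np.zeros_like(yel);k[215:305,270:430]=1
q=yel&k&(abs(P[...,2]-.024)<.006); pts=np.argwhere(q)[:,::-1]
W=np.array([plane(u,v,.024)[:2] for u,v in pts])
(c,sz,a)=cv2.minAreaRect((W*1000).astype(np.float32)); print('base',c,sz,a,len(W))
br=(H<15)&(S>80)&(V<170)&(V>50)
k=np.zeros_like(yel);k[230:295,318:412]=1
q=br&k&(P[...,2]>.02)&(P[...,2]<.055)
print('rails',np.array([cv2.minAreaRect((P[q][:,:2]*1000).astype(np.float32))],dtype=object), np.percentile(P[q][:,2],[5,50,95]))
Q=P[215:300,365:440].reshape(-1,3)
for lo,hi in((.092,.14),(.08,.092),(.06,.075)):
    t=Q[(Q[:,2]>lo)&(Q[:,2]<hi)]; print(lo,len(t)); 
    l=cv2.connectedComponentsWithStats(((P[...,2]>lo)&(P[...,2]<hi)).astype(np.uint8)[210:300,360:440])
    for st,i in zip(l[2][1:],range(1,l[0])):
        if st[4]>8:
            g=P[210:300,360:440][l[1]==i]; print('  ',st,g.mean(0).round(4),g.max(0).round(4),g.min(0).round(4))
save('crop0.png',cv2.resize(p[200:345,265:505],(800,483),interpolation=cv2.INTER_CUBIC))
```

```text
[[-0.001  0.92   0.391]
 [ 0.002  0.391 -0.92 ]
 [-1.    -0.    -0.002]]
cap [294 256  21  21 336] [304.  266.2] ray [0.5003 0.0218 0.171 ] depthmed [0.5005 0.0217 0.1718] rectc 304.0 266.0 20.0 20.0 90.0Traceback (most recent call last):
  File "<stdin>", line 18, in <module>
  File "<stdin>", line 12, in blob
ValueError: attempt to get argmax of an empty sequence
```

```bash
cat > m.py <<'E'
from h import *
f=np.load('top0.npz');p,d,P=f['p'],f['d'],f['P']
hsv=cv2.cvtColor(p,cv2.COLOR_RGB2HSV).astype(int);H,S,V=hsv[...,0],hsv[...,1],hsv[...,2]
m=env.camera_model('top');E=np.array(m['extrinsics']);C=-E[:3,:3].T@E[:3,3]
def plane(u,v,z):
    r=np.array([(u-m['cx'])/m['fx'],-(v-m['cy'])/m['fy'],-1])@E[:3,:3]
    return C+r*(z-C[2])/r[2]
E
python3 - <<'E'
from m import *
yel=(H>12)&(H<35)&(S>40)&(V>140)
k=np.zeros_like(yel);k[215:305,270:430]=1
q=yel&k&(abs(P[...,2]-.024)<.006)
print('base',cv2.minAreaRect((P[q][:,:2]*1000).astype(np.float32)),q.sum())
br=(H<18)&(S>80)&(V<190)&(V>40)
k=np.zeros_like(yel);k[230:295,318:412]=1
q=br&k&(P[...,2]>.02)&(P[...,2]<.055)
print('rails',cv2.minAreaRect((P[q][:,:2]*1000).astype(np.float32)), np.percentile(P[q][:,2],[5,50,95]),q.sum())
for lo,hi in((.1,.14),(.08,.095),(.06,.075)):
    l=cv2.connectedComponentsWithStats(((P[...,2]>lo)&(P[...,2]<hi)).astype(np.uint8)[210:300,360:440])
    print(lo)
    for i in range(1,l[0]):
        if l[2][i,4]>5:
            g=P[210:300,360:440][l[1]==i]; print('  ',l[2][i],g.mean(0).round(4),g.max(0).round(4),g.min(0).round(4))
save('crop0.png',cv2.resize(p[200:345,265:505],(800,483),interpolation=cv2.INTER_CUBIC))
E
```

```text
base ((519.6728515625, -73.78341674804688), (150.16555786132812, 299.9449768066406), 4.760397911071777) 4062
rails ((506.0718078613281, -106.35206604003906), (116.79541778564453, 205.77345275878906), 4.841477870941162) [0.02508822 0.03547952 0.04514092] 3266
0.1
   [60  6 10  8 62] [ 0.5894 -0.2162  0.1237] [ 0.5959 -0.2104  0.1316] [ 0.5831 -0.2243  0.1047]
   [18 15  4  7 17] [ 0.5761 -0.129   0.1014] [ 0.582 -0.126  0.105] [ 0.5697 -0.1326  0.1001]
0.08
   [ 12   4  61  22 619] [ 0.5831 -0.1752  0.0891] [ 0.6044 -0.115   0.095 ] [ 0.5631 -0.2394  0.0809]
   [14 74  3  3  6] [ 0.4609 -0.1191  0.0896] [ 0.4632 -0.1177  0.0939] [ 0.4593 -0.1206  0.0804]
   [21 74  3  4  6] [ 0.4592 -0.1347  0.0807] [ 0.4629 -0.132   0.0813] [ 0.4568 -0.1361  0.0802]
0.06
   [47 33  7 27 97] [ 0.5202 -0.1945  0.0689] [ 0.5469 -0.19    0.0749] [ 0.4925 -0.2003  0.0601]
   [13 72  5  4  7] [ 0.4651 -0.1198  0.0731] [ 0.4671 -0.1164  0.0739] [ 0.461  -0.1247  0.0701]
   [14 77  4  2  6] [ 0.4555 -0.1214  0.0736] [ 0.4568 -0.1182  0.0749] [ 0.4548 -0.1243  0.0707]
   [18 76  4  3  6] [ 0.4567 -0.1293  0.0737] [ 0.4588 -0.1265  0.0749] [ 0.4546 -0.1326  0.0713]
```

View pics/crop0.png

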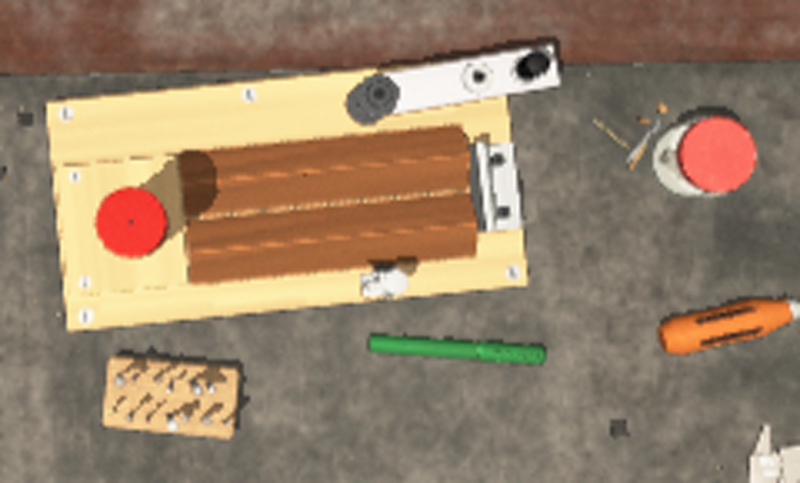

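Run:
```python
from m import *
a=np.radians(4.78);X=np.array([np.cos(a),np.sin(a)]);Y=np.array([-np.sin(a),np.cos(a)])
r=slice(225,300),slice(315,425)
Q=P[r].reshape(-1,3);j=np.c_[Q[:,:2]@X,Q[:,:2]@Y,Q[:,2]]
print('blank',np.array([.5003,.0218])@X,np.array([.5003,.0218])@Y)
for ylo,yhi in((-.19,-.16),(-.1,-.07)):
    t=j[(j[:,1]>ylo-.045)&(j[:,1]<yhi-.045)&(j[:,2]<.056)]
    b=np.arange(.44,.57,.004); print([(round(x,3),round(float(np.median(t[(t[:,0]>=x)&(t[:,0]<x+.004),2])),4)) for x in b if ((t[:,0]>=x)&(t[:,0]<x+.004)).sum()>3])
s=j[(j[:,2]>.06)&(j[:,2]<.074)&(j[:,1]<-.2)&(j[:,0]>.46)]; print('stop',s[:,:2].min(0),s[:,:2].max(0))
w=j[(j[:,2]>.038)&(j[:,2]<.05)&(j[:,0]>.46)&(j[:,0]<.53)]; print('rail end',np.percentile(w[:,1],[0,1,99,100]))
g=P[210:260,360:440].reshape(-1,3); g=g[(g[:,2]>.121)&(g[:,2]<.135)];print('post',len(g),g.mean(0))
```

```text
blank 0.5003765543367912 -0.01996581753999322
[(np.float64(0.44), 0.0235), (np.float64(0.444), 0.0241), (np.float64(0.448), 0.0244), (np.float64(0.452), 0.0242), (np.float64(0.456), 0.0245), (np.float64(0.46), 0.0275), (np.float64(0.464), 0.0325), (np.float64(0.468), 0.0372), (np.float64(0.472), 0.0396), (np.float64(0.476), 0.044), (np.float64(0.48), 0.0437), (np.float64(0.484), 0.04), (np.float64(0.488), 0.0358), (np.float64(0.492), 0.031), (np.float64(0.496), 0.0286), (np.float64(0.5), 0.0251), (np.float64(0.504), 0.0288), (np.float64(0.508), 0.0323), (np.float64(0.512), 0.037), (np.float64(0.516), 0.0401), (np.float64(0.52), 0.0448), (np.float64(0.524), 0.0453), (np.float64(0.528), 0.0393), (np.float64(0.532), 0.0352), (np.float64(0.536), 0.0317), (np.float64(0.54), 0.0283), (np.float64(0.544), 0.0245), (np.float64(0.548), 0.024), (np.float64(0.552), 0.0237), (np.float64(0.556), 0.0227)]
[(np.float64(0.44), 0.0251), (np.float64(0.444), 0.0242), (np.float64(0.448), 0.0241), (np.float64(0.452), 0.0245), (np.float64(0.456), 0.0246), (np.float64(0.46), 0.0286), (np.float64(0.464), 0.0
[... 213 characters left out ...]
oat64(0.496), 0.0271), (np.float64(0.5), 0.0252), (np.float64(0.504), 0.0271), (np.float64(0.508), 0.0326), (np.float64(0.512), 0.0369), (np.float64(0.516), 0.0401), (np.float64(0.52), 0.0437), (np.float64(0.524), 0.0436), (np.float64(0.528), 0.0384), (np.float64(0.532), 0.0354), (np.float64(0.536), 0.0316), (np.float64(0.54), 0.0279), (np.float64(0.544), 0.0239), (np.float64(0.548), 0.0234), (np.float64(0.552), 0.0242), (np.float64(0.556), 0.0236), (np.float64(0.56), 0.024), (np.float64(0.564), 0.0233), (np.float64(0.568), 0.0243)]
stop [ 0.47430501 -0.24113124] [ 0.52913191 -0.23404397]
rail end [-0.2359364  -0.23503625 -0.05196633 -0.04997452]
post 47 [ 0.5899094  -0.21724066  0.12763354]
```

The top view shows the blank's cap at (304, 266), the V running right to the stop at (413, 255), the pivot at (377, 229) and the post at (427, 218). The scene view agrees with this.

Jig measurements:
- **Yaw:** about 4.8°.
- **Origin:** x' = 0.502, y' = -0.120 in the rotated axes. The stop and the rail end agree to 1 mm.
- **Blank:** at jig (-1.6, 100) mm.
- **Arm:** about 1.64 rad, with a measured radius of 90 mm against the 92 mm given.

First I turn the tool to line up with the jig.

carry_out --pt "0 0 0" --pt "0 0 0" --pt "0 0 0" --pt "0 0 0" --pt "0 0 0" --pt "0 0 0" --pt "0 0 0" --pt "0 0 0" --pt "0 0 0" --yaw '[-0.139,-0.139,-0.139,-0.139,-0.139,-0.139,-0.139,-0.139,-0.139]' --claw 16

```text
time: 1.0
ee_pos: [0.2638, -0.621, 0.2219]
orientation: [-0.068, 1.57, 0.07]
ft_force: [0.5, 0.0, 0.6]
grip_width: 0.0232
```

carry_out --pt "0 43 23" --pt "0 43 23" --pt "0 43 23" --pt "0 43 23" --pt "0 43 23" --pt "0 43 23" --pt "0 43 23" --pt "0 43 23" --yaw '[0,0,0,0,0,0,0,0]'

```text
time: 1.8
ee_pos: [0.4194, -0.2614, 0.2224]
orientation: [-0.064, 1.57, 0.064]
ft_force: [2.4, -0.5, -0.2]
grip_width: 0.016
```

```bash
cat > st.py <<'E'
from h import *
from scipy.spatial.transform import Rotation as R
a=np.radians(4.78)
def st():
    s=env.observe();M=R.from_rotvec(s['orientation']).as_matrix();x,y,z=s['ee_pos']
    print('t',round(s['time'],2),'jig mm',np.round([(x*np.cos(a)+y*np.sin(a)-.502)*1e3,(-x*np.sin(a)+y*np.cos(a)+.120)*1e3,z*1e3],1),'hdg err',round(np.degrees(np.arctan2(M[1,1],M[0,1]))-94.78,2),'F',s['ft_force'].round(1),'w',s['grip_width'].round(3),'q',s['q'].round(2),'down',M[:,0].round(3))
if __name__=='__main__': st()
E
python3 st.py
```

```text
Traceback (most recent call last):
  File "st.py", line 7, in <module>
    if __name__=='__main__': st()
                             ~~^^
  File "st.py", line 6, in st
    print('t',round(s['time'],2),'jig mm',np.round([(x*np.cos(a)+y*np.sin(a)-.502)*1e3,(-x*np.sin(a)+y*np.cos(a)+.120)*1e3,z*1e3],1),'hdg err',round(np.degrees(np.arctan2(M[1,1],M[0,1]))-94.78,2),'F',s['ft_force'].round(1),'w',s['grip_width'].round(3),'q',s['q'].round(2),'down',M[:,0].round(3))
                                                                                                                                                                                                                                   ^^^^^^^^^^^^^^^^^^^^^
AttributeError: 'float' object has no attribute 'round'
```

carry_out --pt "0 44 13" --pt "0 44 13" --pt "0 44 13" --pt "0 44 13" --pt "0 44 13" --pt "0 44 13" --pt "0 44 13" --pt "0 42 13" --pt "0 0 0" --pt "0 0 0" --yaw '[0,0,0,0,0,0,0,0,0,0]'

```text
time: 2.8
ee_pos: [0.4938, 0.0948, 0.2222]
orientation: [-0.067, 1.571, 0.066]
ft_force: [-0.4, -0.6, 0.5]
grip_width: 0.0161
```

```bash
sed -i "s/s\['grip_width'\].round(3)/round(float(s['grip_width']),3)/" st.py; python3 st.py
```

```text
t 2.8 jig mm [ -2.  173.4 222.2] hdg err 0.08 F [-0.4 -0.6  0.5] w 0.016 q [ 0.35  0.27 -0.73  1.9   0.2   1.05 -0.39] down [-0.001 -0.    -1.   ]
```

carry_out --pt "25 0 1" --pt "25 0 0" --pt "22 0 0" --pt "0 -15 0" --pt "0 -15 0" --pt "0 -8 0" --pt "0 -3 0" --pt "0 -3 0" --pt "0 -3 0" --pt "0 -3 0" --yaw '[0,0,0,0,0,0,0,0,0,0]'

```text
time: 3.8
ee_pos: [0.4993, 0.0446, 0.1507]
orientation: [-0.065, 1.569, 0.065]
ft_force: [0.7, 0.4, 0.1]
grip_width: 0.0159
```

carry_out --pt "0 -3 0" --pt "0 -3 0" --pt "0 -3 0" --pt "0 -3 0" --pt "0 -3 0" --pt "0 -3 0" --pt "0 -3 0" --pt "0 -3 0" --yaw '[0,0,0,0,0,0,0,0]'

```text
time: 4.6
ee_pos: [0.5013, 0.02, 0.1505]
orientation: [-0.064, 1.57, 0.064]
ft_force: [0.2, 0.5, -1.4]
grip_width: 0.0158
```

Run:
```python
from st import *
st()
m,p,d=snap('scene'); save('s1.png',cv2.resize(p[170:330,240:440],(600,480)))
```

```text
t 4.6 jig mm [ -0.8  98.2 150.5] hdg err -0.08 F [ 0.2  0.5 -1.4] w 0.016 q [ 0.44  0.35 -0.68  1.99  0.28  0.9  -0.31] down [-0. -0. -1.]
```

View pics/s1.png

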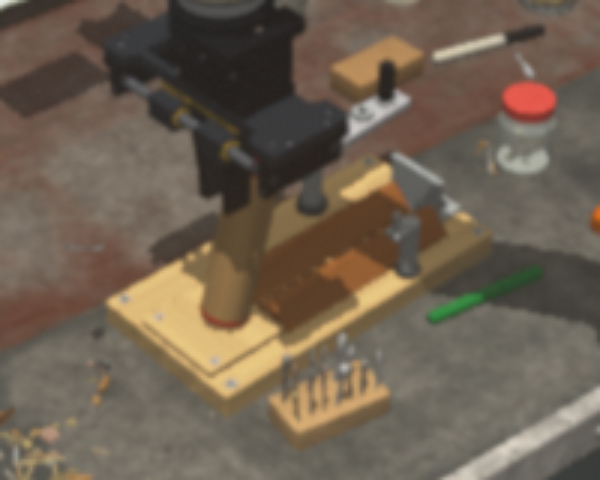

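The blank is tilting straight along the V. Its base is still on the step at (225, 315) in the crop, and the fingers are behind its top. I keep pushing slowly.

carry_out --pt "0 -3 0" --pt "0 -3 0" --pt "0 -3 0" --pt "0 -3 0" --pt "0 -3 0" --pt "0 -3 0" --pt "0 -3 0" --pt "0 -3 0" --pt "0 0 0" --pt "0 0 0" --pt "0 0 0" --pt "0 0 0" --yaw '[0,0,0,0,0,0,0,0,0,0,0,0]'

```text
time: 5.85
ee_pos: [0.5032, -0.0033, 0.1506]
orientation: [-0.065, 1.57, 0.065]
ft_force: [-0.1, 0.7, 0.5]
grip_width: 0.0161
```

Run:
```python
from st import *
st()
m,p,d=snap('scene'); save('s2.png',cv2.resize(p[170:330,240:440],(600,480)))
```

```text
t 5.85 jig mm [ -0.8  74.7 150.6] hdg err -0.06 F [-0.1  0.7  0.5] w 0.016 q [ 0.48  0.35 -0.67  1.98  0.27  0.9  -0.26] down [ 0.  0. -1.]
```

View pics/s2.png

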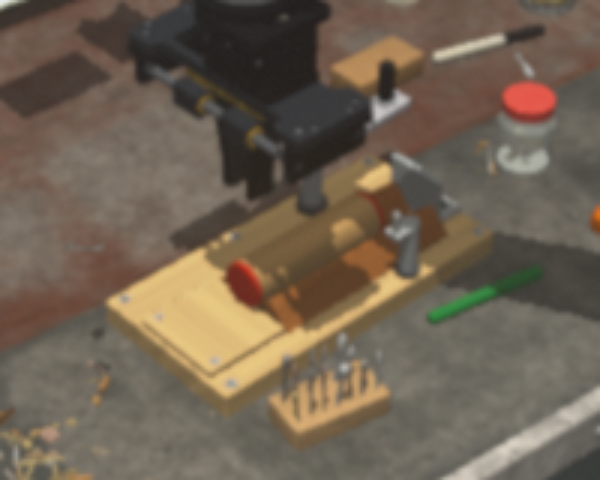

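The blank lies in the V, with its near red end at (243, 283) in the crop, beside the step. Next I back off, close the fingers and come down behind that end.

carry_out --pt "0 25 0" --pt "0 25 0" --pt "0 25 0" --pt "25 0 0" --pt "25 0 0" --pt "25 0 0" --pt "26 0 0" --pt "0 0 0" --yaw '[0,0,0,0,0,0,0,0]' --claw 0

```text
time: 6.7
ee_pos: [0.4946, 0.0707, 0.0469]
orientation: [-0.065, 1.576, 0.064]
ft_force: [-0.5, -0.7, -0.0]
grip_width: 0.0002
```

```bash
cat > cap.py <<'E'
from st import *
st()
m,p,d=snap('scene');P=cloud(m,d);hsv=cv2.cvtColor(p,cv2.COLOR_RGB2HSV).astype(int);H,S,V=hsv[...,0],hsv[...,1],hsv[...,2]
J=np.stack([P[...,0]*np.cos(a)+P[...,1]*np.sin(a)-.502,-P[...,0]*np.sin(a)+P[...,1]*np.cos(a)+.12,P[...,2]],-1)*1e3
q=((H<8)|(H>172))&(S>140)&(abs(J[...,0])<40)&(J[...,1]>-130)&(J[...,1]<130)&(J[...,2]>25)
n,l,s,c=cv2.connectedComponentsWithStats(q.astype(np.uint8))
for i in range(1,n):
    if s[i,4]>8: print(s[i],np.median(J[l==i],0).round(1))
w=(abs(J[...,0])<25)&(J[...,1]>-110)&(J[...,1]<70)&(J[...,2]>66)&(J[...,2]<76)
for y in(-90,-60,-30,0,30,60):
    k=w&(abs(J[...,1]-y)<10)
    if k.sum()>10:print('top',y,k.sum(),np.percentile(J[k][:,2],90).round(1),J[k][:,0].mean().round(1))
E
python3 cap.py
```

```text
t 6.7 jig mm [ -3.2 149.2  46.9] hdg err -0.05 F [-0.5 -0.7 -0. ] w 0.0 q [ 0.25  0.5  -0.6   2.07  0.43  0.7  -0.55] down [-0.006 -0.001 -1.   ]
top -60 30 72.3 -0.3
top -30 54 73.0 -0.7
top 0 52 72.8 -0.5
top 30 53 72.9 0.5
```

carry_out --pt "-3 -20 2" --pt "0 -16 0" --pt "0 -5 0" --pt "0 -5 0" --pt "0 -5 0" --pt "0 -5 0" --pt "0 -5 0" --pt "0 -5 0" --pt "0 -5 0" --pt "0 -5 0" --yaw '[0,0,0,0,0,0,0,0,0,0]'

```text
time: 7.75
ee_pos: [0.5054, -0.0037, 0.0527]
orientation: [-0.064, 1.569, 0.066]
ft_force: [-0.6, 3.8, 3.1]
grip_width: 0.0001
```

carry_out --pt "0 -4 0" --pt "0 -4 0" --pt "0 -4 0" --pt "0 -4 0" --pt "0 -4 0" --pt "0 -4 0" --yaw '[0,0,0,0,0,0]'

```text
time: 8.35
ee_pos: [0.5075, -0.0282, 0.0527]
orientation: [-0.064, 1.569, 0.065]
ft_force: [-1.3, 5.3, 3.2]
grip_width: 0.0004
```

```bash
python3 cap.py
```

```text
t 8.35 jig mm [ 1.4 49.6 52.7] hdg err -0.07 F [-1.3  5.3  3.2] w 0.0 q [ 0.45  0.5  -0.6   2.05  0.42  0.71 -0.34] down [ 0.001  0.    -1.   ]
[332 253   8  12  45] [-8.9 37.2 51.8]
top -90 50 73.3 0.4
top 30 21 71.6 -7.7
top 60 27 74.9 1.7
```

carry_out --pt "0 -3 0" --pt "0 -3 0" --pt "0 -3 0" --pt "0 -2 0" --pt "0 -1 0" --pt "0 -1 0" --yaw '[0,0,0,0,0,0]'

```text
time: 9.0
ee_pos: [0.5086, -0.0411, 0.0527]
orientation: [-0.064, 1.569, 0.065]
ft_force: [-0.2, 4.0, 3.8]
grip_width: 0.0005
```

carry_out --pt "0 -1 0" --pt "0 -1 0" --yaw '[0,0]'

```text
time: 9.2
ee_pos: [0.5087, -0.0422, 0.0527]
orientation: [-0.064, 1.569, 0.066]
ft_force: [-0.6, 8.8, 3.3]
grip_width: 0.0004
```

```bash
python3 cap.py
```

```text
t 9.2 jig mm [ 1.4 35.5 52.7] hdg err -0.06 F [-0.6  8.8  3.3] w 0.0 q [ 0.47  0.5  -0.6   2.05  0.42  0.71 -0.31] down [ 0.001  0.001 -1.   ]
[337 251   7  11  44] [-9.8 23.3 52.2]
top -90 23 73.2 -3.0
top 30 22 72.7 -7.1
```

carry_out --pt "0 -1 0" --pt "0 -1 0" --pt "0 0 0" --yaw '[0,0,0]'

```text
time: 9.55
ee_pos: [0.5087, -0.0423, 0.0527]
orientation: [-0.063, 1.569, 0.069]
ft_force: [-0.8, 10.2, 4.4]
grip_width: 0.0
```

```bash
python3 cap.py
```

```text
t 9.55 jig mm [ 1.4 35.5 52.7] hdg err 0.02 F [-0.8 10.2  4.4] w 0.0 q [ 0.48  0.5  -0.6   2.05  0.42  0.71 -0.31] down [ 0.001  0.004 -1.   ]
[337 251   7  11  42] [-9.5 22.9 50.5]
top -90 22 73.5 -2.6
top 30 23 74.8 -7.5
```

The tool stalled at jig y = 35.5 mm while the force rose to 10 N, so the blank is home. The expected end face at y = 25 mm plus the 9.5 mm half finger gives 34.5 mm, which agrees. Now I retract and go round to the outer side of the post.

carry_out --pt "0 8 0" --pt "0 10 0" --pt "-35 0 0" --pt "-35 0 0" --pt "-33 0 0" --pt "0 -42 22" --pt "0 -42 22" --pt "0 -42 22" --pt "0 -42 22" --pt "0 -28 21" --yaw '[0,0,0,0,0,0,0,0,0,0]'

```text
time: 10.6
ee_pos: [0.6316, -0.2195, 0.1546]
orientation: [-0.063, 1.572, 0.058]
ft_force: [1.3, 0.1, 0.5]
grip_width: 0.0007
```

carry_out --pt "0 0 0" --pt "0 0 0" --pt "0 0 0" --pt "0 0 0" --pt "0 0 0" --pt "0 0 0" --pt "0 0 0" --pt "0 0 0" --pt "0 0 0" --pt "0 0 0" --pt "0 0 0" --pt "0 0 0" --yaw '[-0.137,-0.137,-0.137,-0.137,-0.137,-0.137,-0.137,-0.137,-0.137,-0.137,-0.137,-0.137]'

```text
time: 11.8
ee_pos: [0.6312, -0.2151, 0.1547]
orientation: [-1.326, 1.132, 1.326]
ft_force: [0.7, 0.1, 0.5]
grip_width: 0.0003
```

Run:
```python
from st import *
st()
m,p,d=snap('top'); save('t2.png',cv2.resize(p[190:310,260:500],(800,400),interpolation=cv2.INTER_CUBIC))
```

```text
t 11.8 jig mm [ 109.  -146.9  154.7] hdg err -265.64 F [0.7 0.1 0.5] w 0.0 q [ 0.88  0.71 -0.97  1.59  0.62  1.18  1.51] down [-0.002 -0.002 -1.   ]
```

View pics/t2.png

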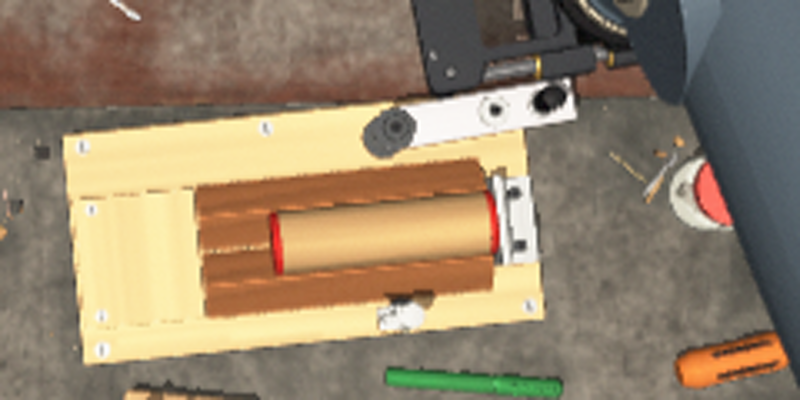

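The blank is seated against the stop at (495, 225) in the crop, and the arm is still open with the post at (550, 97). I lower the fingers behind the post, approach it, and sweep the first part of the arc.

carry_out --pt "27 0 0" --pt "27 0 0" --pt "0 12 0" --pt "0 10 0" --pt "0 9.3 -1.2" --pt "0 9.3 -1.2" --pt "0 9.3 -1.2" --pt "0 9.3 -1.2" --yaw '[0,0,0,0,0.1,0.1,0.1,0.1]'

```text
time: 12.65
ee_pos: [0.5733, -0.2225, 0.1034]
orientation: [-1.025, 1.316, 1.02]
ft_force: [1.7, 0.5, -1.0]
grip_width: 0.0004
```

```bash
cat > arc.py <<'E'
from st import *
st(); s=env.observe();M=R.from_rotvec(s['orientation']).as_matrix();x,y,z=s['ee_pos']
v=np.array([(x*np.cos(a)+y*np.sin(a)-.502)*1e3-62,(-x*np.sin(a)+y*np.cos(a)+.120)*1e3+55])
h=np.arctan2(M[1,1],M[0,1])-a-np.pi/2
t=np.array([-np.sin(h),np.cos(h)]);zz=np.array([np.cos(h),np.sin(h)])
print('tool yaw rel',round(h%(2*np.pi),3),'TCP rel pivot in tool y,z',round(v@t,1),round(v@zz,1),'(want -17,-92)')
E
python3 arc.py
```

```text
t 12.65 jig mm [  50.8 -149.5  103.4] hdg err 70.86 F [ 1.7  0.5 -1. ] w 0.0 q [ 0.91  0.66 -0.87  1.76  0.59  1.    1.13] down [ 0.003 -0.001 -1.   ]
tool yaw rel 1.237 TCP rel pivot in tool y,z -20.4 -93.0 (want -17,-92)
```

carry_out --pt "0 9.5 -1.2" --pt "0 9.5 -1.2" --pt "0 9.5 -1.2" --pt "0 9.3 -1.2" --pt "0 9.3 -1.2" --pt "0 9.3 -1.2" --yaw '[0.1,0.1,0.1,0.1,0.1,0.1]'

```text
time: 13.25
ee_pos: [0.5209, -0.2029, 0.1034]
orientation: [-0.566, 1.494, 0.56]
ft_force: [2.2, -0.5, 0.2]
grip_width: 0.0002
```

```bash
python3 arc.py
```

```text
t 13.25 jig mm [   0.2 -125.6  103.4] hdg err 36.47 F [ 2.2 -0.5  0.2] w 0.0 q [ 0.87  0.53 -0.76  1.9   0.46  0.89  0.6 ] down [ 0.003 -0.002 -1.   ]
tool yaw rel 0.637 TCP rel pivot in tool y,z -20.0 -91.6 (want -17,-92)
```

carry_out --pt "0 9.5 -1.3" --pt "0 9.5 -1.3" --pt "0 9.5 -1.3" --pt "0 9.5 -1.3" --pt "0 7 -1" --pt "0 5 -0.6" --yaw '[0.1,0.1,0.1,0.1,0.08,0.05]'

```text
time: 13.85
ee_pos: [0.4909, -0.1625, 0.1034]
orientation: [-0.153, 1.563, 0.149]
ft_force: [-0.6, -0.8, -0.6]
grip_width: 0.0003
```

```bash
python3 arc.py
```

```text
t 13.85 jig mm [-26.3 -82.8 103.4] hdg err 6.24 F [-0.6 -0.8 -0.6] w 0.0 q [ 0.76  0.44 -0.65  2.    0.36  0.82  0.09] down [ 0.002 -0.003 -1.   ]
tool yaw rel 0.109 TCP rel pivot in tool y,z -18.1 -90.8 (want -17,-92)
```

carry_out --pt "0 4 -1" --pt "0 3 -1" --pt "0 2 0" --pt "0 1.5 0" --yaw '[0.04,0.04,0.03,0]'

```text
time: 14.25
ee_pos: [0.4877, -0.1525, 0.1028]
orientation: [-0.068, 1.568, 0.066]
ft_force: [0.2, -0.1, 0.4]
grip_width: 0.0005
```

```bash
python3 arc.py
```

```text
t 14.25 jig mm [-28.7 -72.6 102.8] hdg err 0.1 F [ 0.2 -0.1  0.4] w 0.001 q [ 0.73  0.42 -0.63  2.01  0.34  0.81 -0.02] down [ 0.002 -0.002 -1.   ]
tool yaw rel 0.002 TCP rel pivot in tool y,z -17.5 -90.7 (want -17,-92)
```

carry_out --pt "0 1 0" --pt "0 1 0" --pt "0 1 0" --pt "0 0 0" --yaw '[0,0,0,0]'

```text
time: 14.65
ee_pos: [0.4878, -0.1523, 0.1024]
orientation: [-0.069, 1.569, 0.063]
ft_force: [0.8, -7.1, 6.4]
grip_width: 0.0002
```

```bash
python3 arc.py
```

```text
t 14.65 jig mm [-28.6 -72.4 102.4] hdg err 0.04 F [ 0.8 -7.1  6.4] w 0.0 q [ 0.72  0.42 -0.63  2.01  0.35  0.81 -0.02] down [ 0.001 -0.004 -1.   ]
tool yaw rel 0.001 TCP rel pivot in tool y,z -17.3 -90.6 (want -17,-92)
```

The arm is at its stop: the tool stalled with 7 N, at the expected pose. Now I move clear.

carry_out --pt "0 -8 0" --pt "0 -15 0" --pt "-35 -20 0" --pt "-35 -20 0" --pt "-30 -40 0" --pt "0 -45 0" --pt "0 -45 0" --pt "0 -45 0" --pt "0 -45 0" --pt "0 0 0" --yaw '[0,0,0,0,0,0,0,0,0,0]'

```text
time: 15.65
ee_pos: [0.5084, -0.4399, 0.1995]
orientation: [-0.06, 1.572, 0.058]
ft_force: [-1.0, -0.9, -0.2]
grip_width: 0.0004
```

Run:
```python
from st import *
st()
m,p,d=snap('top'); save('t3.png',cv2.resize(p[190:345,260:500],(800,517),interpolation=cv2.INTER_CUBIC))
P=cloud(m,d);J=np.stack([P[...,0]*np.cos(a)+P[...,1]*np.sin(a)-.502,-P[...,0]*np.sin(a)+P[...,1]*np.cos(a)+.12,P[...,2]],-1)*1e3
k=(abs(J[...,2]-125)<6)&(abs(J[...,0]+30)<30)&(abs(J[...,1]+55)<40);print('post',k.sum(),J[k].mean(0).round(1))
k=(abs(J[...,2]-88)<3)&(J[...,0]>-40)&(J[...,0]<40)&(abs(J[...,1]+55)<40);f=np.polyfit(J[k][:,0],J[k][:,1],1);print('arm slope',f.round(3),k.sum())
hsv=cv2.cvtColor(p,cv2.COLOR_RGB2HSV).astype(int);H,S=hsv[...,0],hsv[...,1]
q=((H<8)|(H>172))&(S>140)&(abs(J[...,0])<25)&(J[...,1]<100)&(J[...,1]>-130)&(J[...,2]>30)
n,l,s,c=cv2.connectedComponentsWithStats(q.astype(np.uint8))
for i in range(1,n):
    if s[i,4]>5: print('cap',s[i],J[l==i].mean(0).round(1))
```

```text
t 15.65 jig mm [ -32.  -360.8  199.5] hdg err -0.47 F [-1.  -0.9 -0.2] w 0.0 q [ 1.03  0.55 -0.56  1.54  0.31  1.15  0.48] down [-0.002 -0.002 -1.   ]
post 46 [-30.  -54.3 127.4]
arm slope [-2.0000e-02 -5.3894e+01] 324
cap [405 247   5  19  44] [  -0.8 -112.4   68.2]
cap [341 254   4  19  56] [-0.9 22.9 68. ]
```

View pics/t3.png

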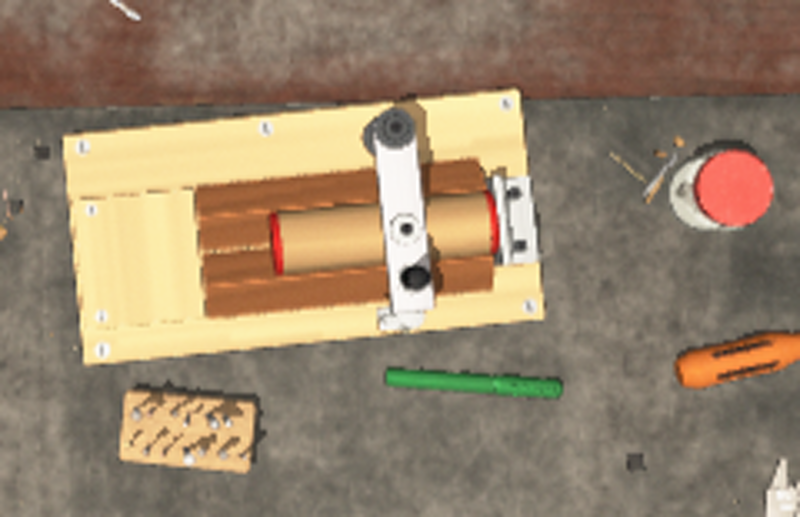

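The arm lies square across the V with its bush over the blank at (405, 228). The blank touches the stop at (497, 222), and the marker, bit block and jar are where they were. Handing in.

```bash
python3 -c "
from cell import env
print(env.finish_job())"
```

```text
the job is handed in; nothing more can be done
None
```

I tipped the blank into the V and pushed it home against the end stop. I then swung the drill-guide arm onto its stop pin, moved clear and handed the job in at about 16 s of the 48 s allowed; no verdict was reported.

- **Blank:** the last picture put its red ends at y = -112 and +23 mm in the jig frame. Seated they should be at -115 and +25 mm, so this agrees within measuring error, and the blank is about 1 mm off the V's middle line. The push on its end had stalled at 10 N.
- **Guide arm:** the post measured (-30, -54) mm against (-30, -55) mm when fully closed. The final push stalled at about 7 N. The arm's fitted slope was 0.02 rad, within the 0.04 rad limit.
- **Bystanders:** the bit block, marker and jar looked unmoved in that picture. The glue bottle and sanding block were outside it and I did not check them again, but the gripper's path stayed clear of them.
- **Clearance:** the gripper was well away from the jig, and the force reading was only noise.

No check failed. One small disagreement: the tool ran about 1.4 mm closer to the pivot than planned during the swing, which is within the calibration error.

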